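Slide a locked candle-jar carriage to its end stop

TASK

Move the candle jar to the cooling end of its slide: press the black lock button on the carriage down, keep it down and push the carriage along the rail until it is fully home against the end stop by the fan, then let the button spring up so that the carriage is locked there, and come clear. Use the fingertips only: do not touch, lift or tip the jar that rides on the carriage, and leave the other jars and things on the table where they are.

Things in the scene. Friction and masses are not known exactly. Their poses are not given: they have to be found in the camera images.
- button_top (a point): centre of the top of the lock button: a black ribbed pad, 38 mm along the rail by 32 mm across, standing 14 mm proud of the deck of the sliding carriage, near the deck's end that is farther from the fan, and riding with the carriage. x, y, z axes as those of slide. Released, its top is 60 mm above the work surface; fully down, 52 mm. The push face stands 23 mm from this point, in the direction of travel
- lock_button (a joint): how far the lock button is pressed, m: 0 released (up), 0.008 fully down. Spring: about 2 N to start, 5 N when fully down. Pressed 6 mm or more, the carriage is free to slide; let go, it springs up and locks the carriage in the nearest of a row of notches 14 mm apart (with 2 mm play either way)
- carriage (a joint): how far the carriage has slid along the rail, m: 0 at the far end from the fan, 0.168 hard against the end stop (where the lock also has a notch). Grows along +y of slide. The locked carriage starts within 2 mm of 0. Unlocked, about 3 N to 5 N move it
- push_face (a point): a point on the upright flat face of the carriage's aluminium jar block that looks back over the button: block 100 mm wide across the rail, 129 mm along it, its top 78 mm above the work surface; the deck is 46 mm above the work surface. The point is in the middle of the face's width, 70 mm above the work surface; the face can be pushed with the outside of a finger in the direction of travel
- end_stop (a point): centre of the face of the dark steel end stop that the carriage's front end meets, 60 mm above the work surface; just behind it (y 248 to 282 mm from the slide's origin) is the small black cooling fan, up to 150 mm high
- slide: the fixed slide: grey base plate 120 mm by 515 mm with the steel rail; origin on the work surface under the middle of the rail; its +y axis points along the rail from the start end to the end stop and fan: the direction of travel; z up. Fixed, but it stands elsewhere and turned each time (up to 0.5 rad)
- jar: low filled amber candle jar, 63 mm in diameter, 45 mm high, origin at the centre of its underside; loose, standing in the round well (16 mm deep) of the carriage's block, its rim 107 mm above the work surface, its nearest side 54 mm beyond the push face; its axis +z is up
- jar_a: filled amber candle jar, loose, upright, a bystander; 72 mm in diameter, 85 mm high; origin under its centre
- jar_b: filled amber candle jar, loose, upright, a bystander; 72 mm in diameter, 70 mm high; origin under its centre
- jar_c: filled amber candle jar, loose, upright, a bystander; 72 mm in diameter, 85 mm high; origin under its centre
- tealight_a: tealight in a metal cup, loose bystander, 40 mm in diameter, 18 mm high; origin under its centre
- tealight_b: another such tealight, loose bystander, 40 mm in diameter, 18 mm high
- jar_lid: black jar lid lying flat, loose bystander, 68 mm in diameter, 14 mm high
- wick_bar: flat wooden wick-centring stick, loose bystander, 110 mm (its y) by 14 mm by 6 mm
- jar_well (a point): centre of the floor of the round well in the carriage's block, in which the jar stands (66 mm wide), 62 mm above the work surface; 85 mm from the push face, in the direction of travel; rides with the carriage
Mind the look-alikes: they are no part of the job. Leave any purple look-alike of the jar alone.

How it is judged:
By the outcome, as a careful person would: the job done as asked, in the order asked, and still so for the second after the job is handed in, with the robot touching nothing.
It also fails if it takes over 35 s, if anything falls off the work surface, if the arm or the gripper's body presses on something with over 40 N, if the wrist force passes 120 N, or if a joint passes its speed limit or range.

ROBOT

A 7-joint arm with a two-finger parallel gripper is mounted at the origin on the work surface. World frame = base frame: x ahead of the robot, y to its left, z up, the work surface at z = 0. Lengths are in mm, angles in rad, forces in N, time in s.
With the tool pointing down it reaches from about 400 to 875 mm from the base axis. Payload 4.4 kg.
Tool frame: the origin (TCP) lies where the fingers leave the gripper's body, on its centre line; the fingertips stand 73 mm ahead of it and the grasp point (between the pads) lies 54 mm ahead of it; z points along the fingers, y is the line along which they close (so a half turn about z gives the same grasp; the last joint's range is limited). The gripper opens to 85 mm and grips with 20 to 120 N. Pads are 22 mm wide; open, the fingers measure 114 mm over their backs; the gripper's body (76 mm by 85 mm) begins 54 mm behind the grasp point. The pads swing forward as they close: fully open they stand 13 mm farther back than shut.
Start: joints at [-1.342, 0.628, 0.038, 1.517, -0.027, 0.996, -0.02], TCP at [188.835, 621.979, 303.913] pointing down, gripper open.
Joint ranges: [-3.06, 3.06], [-0.37, 2.12], [-1.25, 1.32], [0.18, 2.47], [-1.1, 4.24], [0.23, 1.98], [-2.94, 2.94]. Speed limits (rad/s): [2.57, 2.57, 3.14, 3.14, 3.14, 3.14, 3.14].

INTERFACE

Orientations are given as [roll, pitch, yaw] about the fixed x, y, z axes, in that order (R = Rz(yaw) Ry(pitch) Rx(roll)).
In Python, from cell import ctrl gives the robot as it stands.
- The arm moves only by the tool send_rows, never from a script. Its argument "rows" is a list that holds one entry, the list of rows, each a list of 6 numbers: the shift along the tool's x, y, z in cm, then the turn, a rotation vector about the tool's x, y, z in rad. In form: [[[tx, ty, tz, wx, wy, wz], ...]]. A call has 1 to 10 rows; each row is the pose to reach, as a shift and turn from the pose commanded when the call began, along the tool's axes at that moment; what a row does not reach only later rows make up. A row lasts 1/10 s, in which the tool goes at most 50 mm and 8.59 degrees, less where a joint would pass 70% of its speed; a pose out of reach is approached as far as the arm can. A call with a gripper value outside its range is refused whole. "grip" is the closure in counts, from 0 (fully open) to 255 (shut), set as the call begins (left out, the last holds). The fingers move at their own pace and stop on an object; the grip force is fixed at half the most. Time passes only in rows, so rows that repeat a pose let the fingers close. It gives the time, the measured TCP pose, the force, the opening and the grip force at its end, in the units of the state.
- ctrl.read_state(): the state, without advancing time (a new reading comes with each control period).
- ctrl.get_image(name): name is "scene" or "top" or "wrist"; returns a dict with "pixels" (420x560x3 uint8, red, green, blue), "fx", "fy", "cx", "cy" (pixels), "D" ([k1, k2, p1, p2, k3] as OpenCV has them; the pictures are not rectified), "extrinsics" (4x4, takes a point from camera to world coordinates); the wrist camera has in their place "mount" (4x4, takes a point from camera to tool coordinates, whose origin is the TCP and whose axes are the flange's). Camera axes: x right, y up, looking along -z (the intrinsics and any distortion apply to the point x, -y, -z); pixel columns grow to the right and rows downward; lengths in mm; the calibration is good to about 2 mm. A picture is of the moment at which its call begins: read the wrist's pose just before it. There is no depth.
- ctrl.finish_job(): hands the job in; it is judged then, once.
The state is a dict: "clock": time; "qpos": joint angles; "qd": joint speeds; "tau": joint torques, N m; "eef_pos": TCP position; "tool_rot": TCP orientation; "force": force on the tool from outside, world axes, zero at the start; "torque": the same for the moment, N m; "width": finger opening in mm; "gripper_force": force on a finger pad.
Only numpy, scipy, OpenCV 4.12 (cv2) and the standard library are available. Lean on these libraries where they do the work, as an engineer would, in place of code of your own. Each camera call takes 0.05 s, during which the arm holds its last target. There are 200 camera calls.

## Working session

There is one attempt and no reset: what is moved stays moved. The work goes in short steps, Python scripts to look and compute and a tool call to move; the robot and the scene stay as the last step left them, time stands still between calls to the robot, and variables do not carry over. Pictures are saved under pics/ and viewed, at most 10 in all, crops included, and the job is handed in when it is done.

Besides the shell and the picture viewer there is one more tool, called after "Call:" by a JSON object that holds its "fn" and its "kwargs". send_rows: Moves the arm, as the interface text tells. Its arguments: {"type":"object","properties":{"rows":{"type":"array","items":{"type":"array","items":{"type":"array","items":{"type":"number"}}}},"grip":{"type":"number"}},"required":["rows"]}

```bash
mkdir -p pics; ls; cat > h.py <<'E'
import numpy as np, cv2
from cell import ctrl
from scipy.spatial.transform import Rotation as R
def cam(name):
    s=ctrl.read_state(); i=ctrl.get_image(name)
    if 'mount' in i:
        T=np.eye(4);T[:3,:3]=R.from_euler('xyz',s['tool_rot']).as_matrix();T[:3,3]=s['eef_pos'];i['extrinsics']=T@np.array(i['mount'])
    return i
def K(i): return np.array([[i['fx'],0,i['cx']],[0,i['fy'],i['cy']],[0,0,1.]])
def ray(i,px,z):
    u=cv2.undistortPoints(np.array(px,float).reshape(-1,1,2),K(i),np.array(i['D'],float)).reshape(-1,2)
    E=np.array(i['extrinsics']); d=np.c_[u[:,0],-u[:,1],-np.ones(len(u))]@E[:3,:3].T
    o=E[:3,3]; return o+d*((z-o[2])/d[:,2])[:,None]
def proj(i,P):
    E=np.linalg.inv(np.array(i['extrinsics'])); p=np.atleast_2d(P)@E[:3,:3].T+E[:3,3]
    return cv2.projectPoints(p*[1,-1,-1],np.zeros(3),np.zeros(3),K(i),np.array(i['D'],float))[0].reshape(-1,2)
def save(i,n): cv2.imwrite('pics/'+n,cv2.cvtColor(i['pixels'],cv2.COLOR_RGB2BGR))
E
python3 - <<'E'
from h import *
import pickle
print(ctrl.read_state())
for n in ['top','scene']:
    i=cam(n); save(i,n+'.png'); pickle.dump(i,open(n+'.pkl','wb')); print(i['extrinsics'])
E
```

```text
pics
{'clock': 0.0, 'qpos': array([-1.34178484,  0.6293352 ,  0.03844872,  1.51840623, -0.02697542,
        0.996334  , -0.02001453]), 'qd': array([-2.51584414e-06,  5.27061538e-04,  2.87940912e-04, -9.11814272e-04,
       -1.63988505e-03, -4.94395318e-04,  8.36107294e-05]), 'tau': array([-7.94805183e-04, -5.63396645e+01,  1.22571945e+00, -1.93451446e+01,
        1.08895783e-02,  1.03404510e-02, -3.11867971e-06]), 'eef_pos': array([188.69458774, 621.46992277, 302.98397177]), 'tool_rot': array([-3.13962874e+00,  5.10781778e-05,  2.84677373e+00]), 'force': array([ 1.00928255, -0.22153845, -0.73106399]), 'torque': array([-0.01155859,  0.00715165,  0.03813576]), 'gripper_force': 0.0, 'width': 85.11708183807666}
[[ 1.23563971e-01  9.69070862e-01 -2.13620247e-01  3.82493489e+02]
 [-9.92335843e-01  1.20399434e-01 -2.78127845e-02  4.50955295e+01]
 [-1.23280203e-03  2.15419686e-01  9.76520783e-01  8.72902965e+02]
 [ 0.00000000e+00  0.00000000e+00  0.00000000e+00  1.00000000e+00]]
[[-1.95136938e-01 -8.39019244e-01  5.07905782e-01  9.66406056e+02]
 [ 9.80757912e-01 -1.63784003e-01  1.06248378e-01  1.56969507e+02]
 [-5.95759143e-03  5.18865597e-01  8.54835071e-01  8.10463959e+02]
 [ 0.00000000e+00  0.00000000e+00  0.00000000e+00  1.00000000e+00]]
```

View pics/top.png

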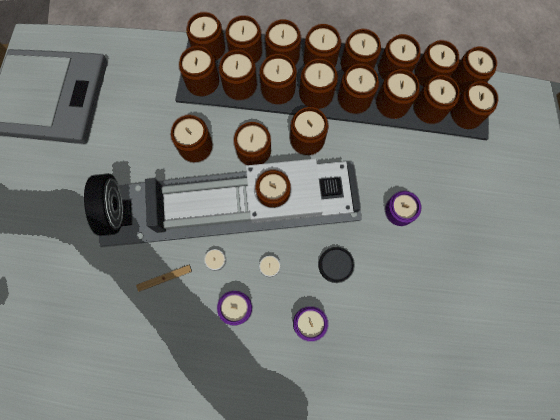

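View pics/scene.png

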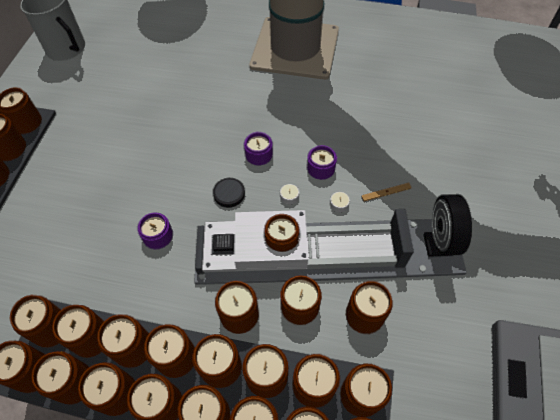

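Top view: the button is the ribbed black pad at (331,187) on the white deck. The jar is at (273,187), the end stop at (152,204) and the fan at (103,204). Possible look-alikes:
- Button: the black lid (336,264), the scale's black patch (78,93) and the fan (103,204).
- Jar: the purple jars at (403,207), (234,307) and (310,323), and the amber jars at (192,137), (252,143) and (309,130).

The scene view agrees, with the button at (223,243).

```bash
python3 - <<'E'
from h import *
import pickle
def blob(i,c,lo,w=22):
    g=cv2.cvtColor(i['pixels'],cv2.COLOR_RGB2GRAY); m=np.zeros_like(g)
    x,y=c; m[y-w:y+w,x-w:x+w]=(g[y-w:y+w,x-w:x+w]<lo)*255
    m=cv2.morphologyEx(m,cv2.MORPH_CLOSE,np.ones((5,5)))
    n,l,s,ce=cv2.connectedComponentsWithStats(m)
    k=min(range(1,n),key=lambda k:np.hypot(*(ce[k]-c)) - s[k,4]*.05)
    cnt=cv2.findContours((l==k).astype(np.uint8),0,2)[0][0]
    return ce[k],cnt,s[k]
for n,c in (('top',(331,187)),('scene',(223,243))):
    i=pickle.load(open(n+'.pkl','rb')); ce,cnt,s=blob(i,c,70)
    P=ray(i,cnt.reshape(-1,2),60)[:,:2].astype(np.float32)
    print(n,ce,s,ray(i,ce,60)[0],cv2.minAreaRect(P))
    # red/brown jar rim
t=pickle.load(open('top.pkl','rb'));s=pickle.load(open('scene.pkl','rb'))
# base plate / stop features
for px,z in [((152,179),74),((155,229),74),((103,204),0),((362,218),0),((351,161),46),((355,212),46),((247,165),78),((252,217),78)]:
    print('top',px,ray(t,px,z)[0])
a=s['pixels'][190:290,190:480]; b=t['pixels'][140:260,70:380]
b=cv2.resize(b[:,:,::-1],None,fx=2.5,fy=2.5,interpolation=cv2.INTER_CUBIC);cv2.imwrite('pics/c1.png',b)
E
```

```text
top [330.68493151 187.42694064] [319 177  24  22 438] [614.67302054 -25.67208706  60.        ] ((615.0184326171875, -25.813446044921875), (39.00700759887695, 40.21062469482422), 13.621800422668457)
scene [222.78688525 244.15222482] [212 234  22  21 427] [621.21087503 -22.39805777  60.        ] ((621.0106811523438, -23.012584686279297), (40.75969314575195, 38.402156829833984), 14.212217330932617)
top (152, 179) [586.60516675 303.52001351  74.        ]
top (155, 229) [495.09383681 280.8179283   74.        ]
top (103, 204) [542.11332866 418.7555432    0.        ]
top (362, 218) [577.67973841 -98.31530165   0.        ]
top (351, 161) [675.78565633 -60.66188523  46.        ]
top (355, 212) [577.15919127 -76.71602875  46.        ]
top (247, 165) [632.93741143 132.04784211  78.        ]
top (252, 217) [537.87828255 109.77249784  78.        ]
```

View pics/c1.png

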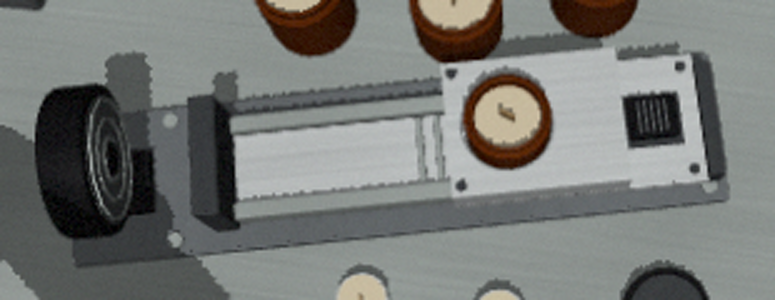

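The crop confirms the choice: the ribbed black pad at crop (653,118) sits on the white deck, at the end away from the fan. Next I'll check the rail angle.

```bash
python3 - <<'E'
from h import *
import pickle
t=pickle.load(open('top.pkl','rb'));s=pickle.load(open('scene.pkl','rb'))
def ang(a,b): d=b-a; return np.arctan2(-d[0],d[1])
p=ray(t,[(361.2,220),(100,246.8)],6); print('plate',ang(*p),p)
p=ray(t,[(353.2,212.5),(252,219.5)],46);print('deck low',ang(*p))
for n,i,c in(('top',t,(273,187)),('scene',s,(282,233))):
    px=i['pixels'].astype(int);x,y=c
    m=np.zeros(px.shape[:2],np.uint8);w=14
    sub=px[y-w:y+w,x-w:x+w];m[y-w:y+w,x-w:x+w]=((sub[...,0]>150)&(sub[...,0]-sub[...,2]>28))
    M=cv2.moments(m,True);ce=(M['m10']/M['m00'],M['m01']/M['m00']);print(n,ce,M['m00'],ray(i,ce,100)[0])
st=ctrl.read_state();print(st['eef_pos'],st['tool_rot'])
E
```

```text
plate 0.22885213814764005 [[572.18174442 -96.10198306   6.        ]
 [455.49441563 404.84627639   6.        ]]
deck low 0.19376703659957137
top (272.34722222222223, 185.53009259259258) 432.0 [593.93928629  80.10847341 100.        ]
scene (281.3807531380753, 229.69874476987448) 239.0 [592.33143071  80.99342561 100.        ]
[188.67281989 621.55377849 303.05869592] [-3.13984353e+00 -1.49714494e-05  2.84680543e+00]
```

Call:
{"fn": "send_rows", "kwargs": {"rows": [[[-29.8,-24.5,0,0,0,-0.525],[-29.8,-24.5,0,0,0,-0.525],[-29.8,-24.5,0,0,0,-0.525],[-29.8,-24.5,0,0,0,-0.525],[-29.8,-24.5,0,0,0,-0.525],[-29.8,-24.5,0,0,0,-0.525],[-29.8,-24.5,0,0,0,-0.525],[-29.8,-24.5,0,0,0,-0.525],[-29.8,-24.5,0,0,0,-0.525],[-29.8,-24.5,0,0,0,-0.525]]], "grip": 255}}

```text
clock: 1.1
eef_pos: [403.1, 300.3, 303.8]
tool_rot: [3.142, -0.0, -2.914]
force: [-0.6, 0.7, 0.8]
width: 0.1
gripper_force: 0.0
```

Call:
{"fn": "send_rows", "kwargs": {"rows": [[[-13.6,-36.1,8,0,0,0],[-13.6,-36.1,8,0,0,0],[-13.6,-36.1,8,0,0,0],[-13.6,-36.1,8,0,0,0],[-13.6,-36.1,8,0,0,0],[-13.6,-36.1,8,0,0,0],[-13.6,-36.1,8,0,0,0],[-13.6,-36.1,8,0,0,0],[-13.6,-36.1,8,0,0,0],[-13.6,-36.1,8,0,0,0]]]}}

```text
clock: 2.1
eef_pos: [617.6, -18.5, 222.9]
tool_rot: [3.14, -0.001, -2.911]
force: [-1.1, 0.6, 0.5]
width: -0.0
gripper_force: 0.0
```

```bash
python3 - <<'E'
from h import *
import pickle
i=cam('wrist');save(i,'w1.png');pickle.dump(i,open('w1.pkl','wb'))
s=ctrl.read_state();print(s['clock'],s['eef_pos'],s['tool_rot'])
print(proj(i,[[617.5,-24,60],[593,80.5,100]]))
E
```

```text
2.15 [617.22703279 -17.009833   223.35184137] [ 3.13945709e+00 -8.10184141e-04 -2.90905921e+00]
[[271.85240334 210.89532188]
 [446.90755906 232.61175905]]
```

View pics/w1.png

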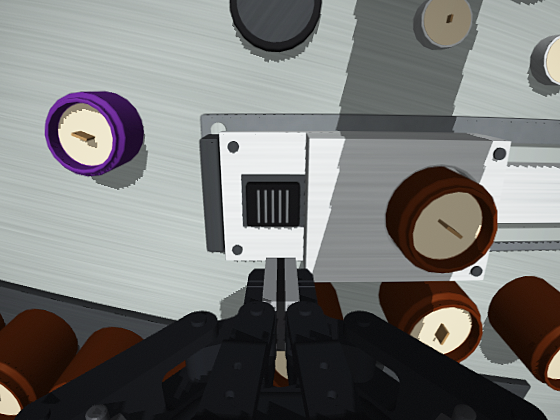

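The wrist view shows the button at (273,204), the push face's top edge at x≈306, the jar at (441,219) and the closed fingertips at (282,258).

```bash
python3 - <<'E'
from h import *
import pickle
i=pickle.load(open('w1.pkl','rb'))
print(ray(i,[(273,204)],60)); f=ray(i,[(306,140),(306,275)],78);print(f)
j=ray(i,[(446,224)],100);print(j)
a=.23;t=np.array([-np.sin(a),np.cos(a)]);n=np.array([t[1],-t[0]])
T=np.array([617.2,-17.0])
for p in (*ray(i,[(273,204)],60),*f,*j): print('along',(p[:2]-T)@t,'across(+n)',(p[:2]-T)@n)
s=ctrl.read_state();print(s['eef_pos'],s['tool_rot'])
print(proj(i,[[617.2,-17.0,223.3-73]]))
E
```

```text
[[612.32712511 -24.3501275   60.        ]]
[[561.73289086 -14.88991856  78.        ]
 [651.91702742   8.54209464  78.        ]]
[[587.84826692  77.78152527 100.        ]]
along -6.0456661920796755 across(+n) -6.420218395676312
along 14.699769569329469 across(+n) -53.52540905247715
along 16.954777272464096 across(+n) 39.625826417347746
along 98.97712144553071 across(+n) -6.970738726487522
[617.22703279 -17.009833   223.35184137] [ 3.13945709e+00 -8.10184141e-04 -2.90905921e+00]
[[282.53637867 278.34975164]]
```

Call:
{"fn": "send_rows", "kwargs": {"rows": [[[0.4,-0.4,3,0,0,0],[0.4,-0.4,6.5,0,0,0],[0.4,-0.4,6.5,0,0,0],[0.4,-0.4,6.5,0,0,0],[0.4,-0.4,6.5,0,0,0]]]}}

```text
clock: 2.65
eef_pos: [615.7, -22.9, 160.8]
tool_rot: [-3.142, 0.003, -2.91]
force: [-0.1, -0.5, 0.1]
width: 0.2
gripper_force: 0.0
```

```bash
python3 - <<'E'
from h import *
i=cam('wrist');save(i,'w2.png');j=cam('scene')
s=ctrl.read_state();print(s['clock'],s['eef_pos'],s['tool_rot'],s['force'])
a=cv2.resize(j['pixels'][150:290,140:340],(800,560),interpolation=cv2.INTER_CUBIC);j['pixels']=a;save(j,'s2.png')
E
```

```text
2.75 [615.65217923 -23.63175304 160.82010186] [-3.14104443  0.00321789 -2.91055473] [-0.3221434  -0.02769231 -0.5870706 ]
```

View pics/w2.png

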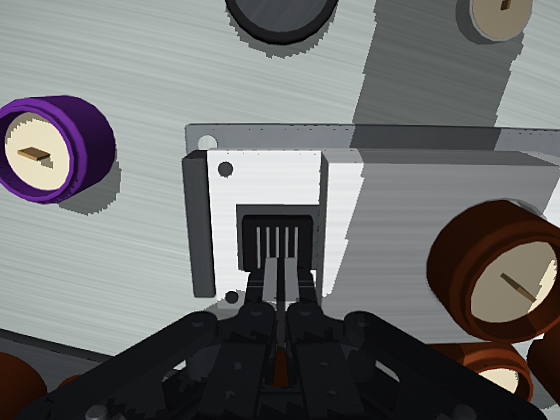

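View pics/s2.png

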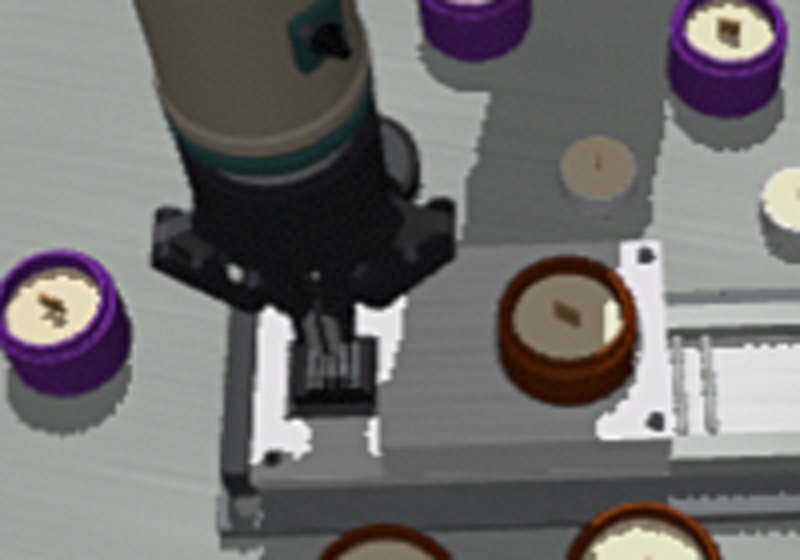

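The wrist view shows the fingertips (282,262) just above the near half of the button (279,243), with the face edge at x≈322. In the scene crop the gripper's elbows stick out at (170,215) and (440,215), so I'll check how close they come to the jar.

```bash
python3 - <<'E'
from h import *
import pickle
i=pickle.load(open('scene.pkl','rb'))
a=.23;t=np.array([-np.sin(a),np.cos(a),0]);n=np.array([t[1],-t[0],0])
T=np.array([615.6,-23.5,160.8]);o=np.array(i['extrinsics'])[:3,3]
for nm,c in dict(elR=(453,205),elRlow=(450,245),elLlow=(155,265),knR=(365,300),tip=(325,370)).items():
    p=np.array(c)/4+[140,150]; d=ray(i,[p],0)[0]-o; q=o+d*((T-o)@n)/(d@n)-T
    print(nm,'along',q@t,'z rel TCP',q[2])
print(ctrl.read_state()['qpos'])
E
```

```text
elR along 62.98623624758534 z rel TCP 34.71834350138232
elRlow along 60.04851014958923 z rel TCP 3.8732132041976115
elLlow along -62.589855582514524 z rel TCP -4.760320515540855
knR along 21.02808600535021 z rel TCP -40.13472203571115
tip along -3.7067839561707796 z rel TCP -105.22833790730459
[ 0.03808537  0.75704103 -0.07365028  1.73520724  0.08344552  0.64911227
  1.71997271]
```

Call:
{"fn": "send_rows", "kwargs": {"rows": [[[0,0,1.5,0,0,0],[0,0,2.6,0,0,0],[0,0,2.9,0,0,0],[0,0,3.2,0,0,0],[0,0,3.2,0,0,0],[0,0,3.2,0,0,0]]]}}

```text
clock: 3.35
eef_pos: [614.2, -24.3, 127.0]
tool_rot: [3.141, -0.001, -2.912]
force: [-1.1, -0.3, 5.3]
width: 0.1
gripper_force: 1.9
```

Call:
{"fn": "send_rows", "kwargs": {"rows": [[[0,0,0.3,0,0,0],[0,0,0.3,0,0,0],[0,0,0.3,0,0,0],[0,0,0.3,0,0,0]]]}}

```text
clock: 3.75
eef_pos: [614.3, -24.3, 124.7]
tool_rot: [3.142, -0.0, -2.911]
force: [-4.1, 0.6, 9.3]
width: -0.2
gripper_force: 4.6
```

Call:
{"fn": "send_rows", "kwargs": {"rows": [[[0,0.4,0,0,0,0],[0,0.8,0,0,0,0],[0,1.3,0,0,0,0],[0,1.8,0,0,0,0],[0,2.4,0,0,0,0],[0,3.0,0,0,0,0],[0,3.6,0,0,0,0],[0,4.2,0,0,0,0]]]}}

```text
clock: 4.55
eef_pos: [605.2, 14.4, 124.7]
tool_rot: [-3.139, 0.0, -2.913]
force: [-1.8, -4.5, 7.8]
width: -0.3
gripper_force: 4.1
```

```bash
python3 - <<'E'
from h import *
j=cam('scene');save(j,'s3.png');x0,y0,x1,y1=260,190,420,270
px=j['pixels'].astype(int);m=np.zeros(px.shape[:2],np.uint8)
s=px[y0:y1,x0:x1];m[y0:y1,x0:x1]=(s[...,0]>90)&(s[...,0]-s[...,2]>28)
n,l,st,ce=cv2.connectedComponentsWithStats(m)
for k in range(1,n):
    if st[k,4]>60: print(st[k],ce[k],ray(j,[ce[k]],100)[0])
s=ctrl.read_state();print(s['eef_pos'],s['force'])
E
```

```text
[282 190  16   9 103] [289.50485437 193.2815534 ] [514.9144257   80.96906629 100.        ]
[362 190  41  11 206] [378.1407767  193.87378641] [484.79850084 241.64776251 100.        ]
[332 192  17  15 193] [339.78238342 199.16062176] [509.84901176 173.49438992 100.        ]
[291 213  30  27 417] [305.35491607 227.70023981] [580.33446744 121.61535023 100.        ]
[604.86003112  16.11369132 124.62829528] [-1.82418612 -2.72708213  9.96949025]
```

View pics/s3.png

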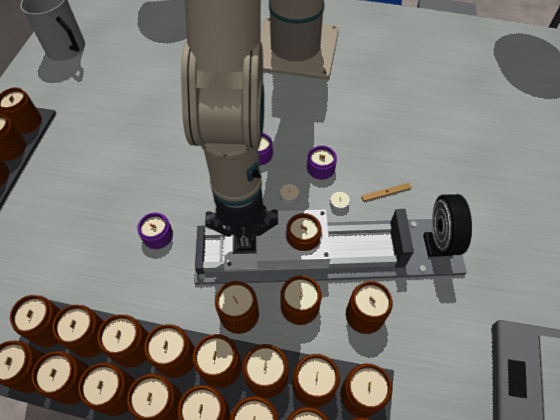

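The jar is now at (304,231), so the carriage has moved about 41 mm with the fingers.

Call:
{"fn": "send_rows", "kwargs": {"rows": [[[0,0.8,0,0,0,0],[0,1.7,0,0,0,0],[0,2.7,0,0,0,0],[0,3.7,0,0,0,0],[0,4.7,0,0,0,0],[0,5.7,0,0,0,0],[0,6.7,0,0,0,0],[0,7.7,0,0,0,0],[0,8.6,0,0,0,0],[0,9.4,0,0,0,0]]]}}

```text
clock: 5.6
eef_pos: [584.1, 106.6, 124.7]
tool_rot: [-3.139, 0.001, -2.913]
force: [-1.6, -2.8, 6.9]
width: -0.1
gripper_force: 4.1
```

Call:
{"fn": "send_rows", "kwargs": {"rows": [[[0,0.6,0,0,0,0],[0,1.2,0,0,0,0],[0,1.8,0,0,0,0],[0,2.3,0,0,0,0],[0,2.7,0,0,0,0],[0,3.0,0,0,0,0],[0,3.0,0,0,0,0]]]}}

```text
clock: 6.3
eef_pos: [577.1, 136.7, 124.6]
tool_rot: [-3.14, 0.001, -2.912]
force: [-1.8, -2.5, 8.6]
width: 0.0
gripper_force: 4.2
```

Call:
{"fn": "send_rows", "kwargs": {"rows": [[[0,0.2,0,0,0,0],[0,0.4,0,0,0,0],[0,0.6,0,0,0,0],[0,0.8,0,0,0,0],[0,0.8,0,0,0,0]]]}}

```text
clock: 6.8
eef_pos: [576.1, 143.0, 124.7]
tool_rot: [-3.139, 0.002, -2.913]
force: [-0.5, -3.8, 7.4]
width: -0.1
gripper_force: 3.6
```

Call:
{"fn": "send_rows", "kwargs": {"rows": [[[0,0.2,0,0,0,0],[0,0.4,0,0,0,0],[0,0.6,0,0,0,0],[0,0.6,0,0,0,0]]]}}

```text
clock: 7.2
eef_pos: [575.3, 147.6, 124.7]
tool_rot: [-3.137, 0.002, -2.914]
force: [1.3, -7.9, 6.5]
width: -0.2
gripper_force: 5.5
```

Call:
{"fn": "send_rows", "kwargs": {"rows": [[[0,0.2,0,0,0,0],[0,0.3,0,0,0,0],[0,0.3,0,0,0,0],[0,0.3,0,0,0,0]]]}}

```text
clock: 7.6
eef_pos: [575.2, 147.8, 124.7]
tool_rot: [-3.134, 0.002, -2.916]
force: [2.4, -10.5, 6.3]
width: 0.2
gripper_force: 7.7
```

```bash
python3 - <<'E'
from h import *
j=cam('scene');x0,y0,x1,y1=330,190,420,270
px=j['pixels'].astype(int);m=np.zeros(px.shape[:2],np.uint8)
s=px[y0:y1,x0:x1];m[y0:y1,x0:x1]=(s[...,0]>90)&(s[...,0]-s[...,2]>28)
n,l,st,ce=cv2.connectedComponentsWithStats(m)
for k in range(1,n):
    if st[k,4]>60: print(st[k],ce[k],ray(j,[ce[k]],100)[0])
s=ctrl.read_state();print(s['eef_pos'],s['force'])
j['pixels']=cv2.resize(j['pixels'][170:290,230:480],(800,384),interpolation=cv2.INTER_CUBIC);save(j,'s4.png')
E
```

```text
[362 190  41  11 205] [378.07317073 193.87804878] [484.83202243 241.52540183 100.        ]
[360 211  33  27 485] [376.3257732  225.54020619] [552.09472336 244.20423073 100.        ]
[575.22530176 147.82340619 124.67220927] [  1.91852975 -10.84330229   6.09947408]
```

View pics/s4.png

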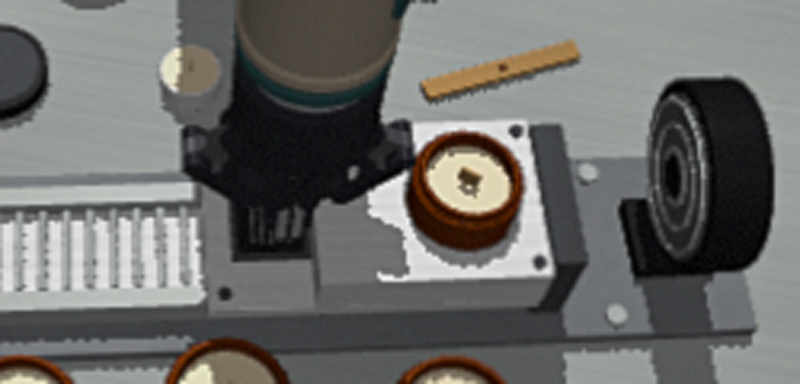

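The carriage front is against the end stop, at about x=535 in the crop. The jar has travelled 168 mm, and the push has stalled at about 11 N. I'll lift straight up so the button locks, then back off and go clear.

Call:
{"fn": "send_rows", "kwargs": {"rows": [[[0,-0.1,-0.3,0,0,0],[0,-0.1,-0.6,0,0,0],[0,-0.1,-0.9,0,0,0],[0,-0.1,-1.2,0,0,0],[0,-0.1,-1.4,0,0,0],[0,-0.1,-1.4,0,0,0],[0,-0.8,-1.5,0,0,0],[0,-1.2,-1.6,0,0,0],[0,-1.2,-3,0,0,0],[0,-1.2,-5,0,0,0]]]}}

```text
clock: 8.65
eef_pos: [575.0, 142.7, 174.2]
tool_rot: [3.141, -0.002, -2.911]
force: [0.3, 0.4, -0.2]
width: -0.0
gripper_force: 0.0
```

Call:
{"fn": "send_rows", "kwargs": {"rows": [[[0,-2,-4,0,0,0],[0,-6,-8,0,0,0],[0,-10,-10,0,0,0],[0,-14,-10,0,0,0],[0,-16,-10,0,0,0],[0,-16,-10,0,0,0],[0,-16,-10,0,0,0]]]}}

```text
clock: 9.35
eef_pos: [612.0, -12.5, 274.6]
tool_rot: [3.14, 0.001, -2.911]
force: [0.2, -0.4, 0.0]
width: 0.1
gripper_force: 0.0
```

```bash
python3 - <<'E'
from h import *
j=cam('scene');x0,y0,x1,y1=330,190,420,270
px=j['pixels'].astype(int);m=np.zeros(px.shape[:2],np.uint8)
s=px[y0:y1,x0:x1];m[y0:y1,x0:x1]=(s[...,0]>90)&(s[...,0]-s[...,2]>28)
n,l,st,ce=cv2.connectedComponentsWithStats(m)
for k in range(1,n):
    if st[k,4]>60: print(st[k],ce[k],ray(j,[ce[k]],100)[0])
s=ctrl.read_state();print(s['clock'],s['eef_pos'],s['force'])
j['pixels']=cv2.resize(j['pixels'][150:350,200:480],(784,560),interpolation=cv2.INTER_CUBIC);save(j,'s5.png')
E
```

```text
[362 190  41  11 208] [378.13942308 193.88461538] [484.82276612 241.64731326 100.        ]
[332 192  17  15 191] [339.7382199  199.17801047] [509.90177691 173.41984124 100.        ]
[360 211  33  27 501] [376.24750499 225.43313373] [551.90500538 244.04821394 100.        ]
9.4 [611.89729472 -11.43566587 274.40535704] [-0.33325046  0.14588562  0.65175338]
```

View pics/s5.png

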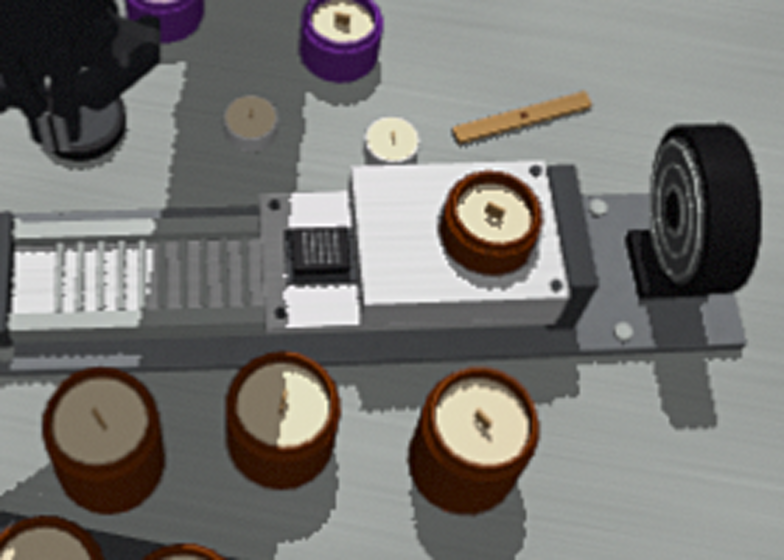

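The carriage is home against the stop, with its front at crop x≈555. The button at (320,253) is up, the jar at (490,222) is upright, and nothing else has moved.

```bash
python3 -c "
from cell import ctrl
print(ctrl.finish_job())"
```

```text
the job is handed in; nothing more can be done
None
```

The job is handed in: the carriage slid about 168 mm to the end stop, the button is back up, the jar is still upright in its well, and the arm is clear at 9.4 s (I didn't tug the carriage to test the lock).

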